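# Lock the filler cap of the squat paint pressure pot

### The arm

A 7-joint arm with a two-finger parallel gripper is mounted at the origin on the work surface. World frame = base frame: x ahead of the robot, y to its left, z up, the work surface at z = 0. Lengths are in mm, angles in rad, forces in N, time in s.
With the tool pointing down it reaches from about 400 to 875 mm from the base axis. Payload 4.4 kg.
Tool frame: the origin (TCP) lies midway between the tips of the shut fingers; the grasp point (between the pads) lies 19 mm behind it; z points along the fingers, y is the line along which they close (so a half turn about z gives the same grasp; the last joint's range is limited). The gripper opens to 85 mm and grips with 20 to 120 N. Pads are 22 mm wide; open, the fingers measure 114 mm over their backs; the gripper's body (76 mm by 85 mm) begins 54 mm behind the grasp point. The pads swing forward as they close: fully open they stand 13 mm farther back than shut.
Start: joints at [-1.175, 0.628, 0.038, 1.517, -0.027, 0.996, -0.02], TCP at [289.594, 581.939, 231.313] pointing down, gripper open.
Joint ranges: [-3.06, 3.06], [-0.37, 2.12], [-1.25, 1.32], [0.18, 2.47], [-1.1, 4.24], [0.23, 1.98], [-2.94, 2.94]. Speed limits (rad/s): [2.57, 2.57, 3.14, 3.14, 3.14, 3.14, 3.14].

### API

Orientations are given as [roll, pitch, yaw] about the fixed x, y, z axes, in that order (R = Rz(yaw) Ry(pitch) Rx(roll)).
In Python, from cell import monitor, cams, ctrl gives the robot as it stands.
- The arm moves only by the tool drive_tool, never from a script. Its argument "motion" is a list of rows, each an object with "fingers": the opening, from 0 (shut) to 1 (fully open); "linear": the shift along the tool's x, y, z in m, a list of three; "twist": the turn about the tool's z in rad. In form: [{"fingers": fingers, "linear": [x, y, z], "twist": twist}, ...]. A call has 1 to 5 rows; each row shifts and turns the commanded pose from where the row before left it, along the tool's axes as they then stand; what a row does not reach is not made up. A row lasts 1/12 s, in which the tool goes at most 41.7 mm and 7.16 degrees, less where a joint would pass 70% of its speed; a pose out of reach is approached as far as the arm can. A call with a gripper value outside its range is refused whole. The fingers move at their own pace and stop on an object; the grip force is fixed at half the most. Time passes only in rows, so rows that do not move let the fingers close. It gives the time, the measured TCP pose, the force, the opening and the grip force at its end, in the units of the state.
- monitor.read_state(): the state, without advancing time (a new reading comes with each control period).
- cams.get_image(name): name is "scene" or "side" or "wrist"; returns a dict with "color" (384x512x3 uint8, blue, green, red), "K" (3x3 intrinsics, pixels), "R" (3x3) and "t" (3): a world point X has camera coordinates R X + t. Camera axes: x right, y down, z forward; pixel columns grow to the right and rows downward; lengths in mm; the calibration is good to about 2 mm. A picture is of the moment at which its call begins. There is no depth.
- ctrl.finish_job(): hands the job in; it is judged then, once.
The state is a dict: "clock": time; "qpos": joint angles; "qd": joint speeds; "tau": joint torques, N m; "eef_pos": TCP position; "tool_rot": TCP orientation; "force": force on the tool from outside, world axes, zero at the start; "torque": the same for the moment, N m; "width": finger opening in mm; "gripper_force": force on a finger pad.
Only numpy, scipy, OpenCV 4.12 (cv2) and the standard library are available. Lean on these libraries where they do the work, as an engineer would, in place of code of your own. Each camera call takes 0.05 s, during which the arm holds its last target. There are 200 camera calls.

### The job

The bayonet filler cap of the squat pressure pot has been left unlocked, standing proud on its spring. Push the cap down by its bar handle, turn it a quarter turn clockwise (seen from above) while it is down, and let it spring up so that it clicks home and stays locked. Leave the cap of the taller pot as it is: it is already locked.

Things in the scene. Friction and masses are not known exactly. Their poses are not given: they have to be found in the camera images.
- cap: Loose cap of the squat pot (0.25 kg): steel disc 106 mm wide, black bar on top (80 mm along x, 16 along y, 32 high). Origin on its axis at the foot of the stem, z up: disc top at 31 mm, bar top at 63. It turns once 13 mm down, bottoms at 19 (aim 16). Clockwise 72 to 96 degrees (stop; aim 85), then let up: locked 8 mm below its start, origin 113 mm above the pot's.
- cap_grip (a point): Point in the cap's bar handle to take between the fingers: on the cap's axis, 56 mm above the cap's origin, 7 mm below the bar's top, 25 mm above the disc. Same axes as the cap: close the fingers along y, across the 16 mm width. Pushing down takes 4 N to start, then 0.5 N more per mm.
- pot: Squat aluminium pressure pot, fixed: 130 mm wide, body 91 mm high, neck rim 125 mm above the bench; gauge on its +x side. Origin at the centre of its underside, z up. Its neck has entry slots along x and locking notches along y: the unlocked cap's bar lies along the pot's x (within 4 degrees), its origin 121 mm above the pot's and on the same axis; locked, the bar lies about along y.
- tall_cap (a joint): Turn of the cap on the taller pot (same width, neck rim 195 mm and bar top 246 mm above the bench, on either side of the squat pot, about 300 mm from it): rad, 0 = locked as at the start, grows anticlockwise (unlocking). Leave alone.

How it is judged (in metres and radians):
On the way:
1. the cap is pushed down at least 12.5 mm while its bar still lies along the pot's x axis (within 20 degrees) (z of cap in the frame of pot below 0.1085 m and angle between the x axis of cap and the x axis of pot, either way round below 0.35 rad), for 0.05 s.
At the end, for the whole second after the job is handed in: The squat pot's cap is locked: origin 109.5 to 116.5 mm above the pot's (sprung back up into the notches; 113 is home), bar within 24 degrees of the pot's y axis, level within 0.1 rad, at rest. The tall pot's cap is turned less than 0.2 rad (z of cap in the frame of pot between 0.1095 and 0.1165 m and angle between the x axis of cap and the y axis of pot, either way round below 0.42 rad and angle between cap's own z axis and vertical below 0.1 rad and linear speed of cap below 0.03 m/s and angular speed of cap below 0.2 rad/s and value of joint tall_cap below 0.2 rad); the robot touches nothing.
It fails at once if the tall pot's cap is turned by more than 0.2 rad (value of joint tall_cap above 0.2 rad).
It also fails if it takes over 38 s, if anything falls off the work surface, if the arm or the gripper's body presses on something with over 40 N, if the wrist force passes 120 N, or if a joint passes its speed limit or range.

## Working session

There is one attempt and no reset: what is moved stays moved. The work goes in short steps, Python scripts to look and compute and a tool call to move; the robot and the scene stay as the last step left them, time stands still between calls to the robot, and variables do not carry over. Pictures are saved under pics/ and viewed, at most 10 in all, crops included, and the job is handed in when it is done.

Besides the shell and the picture viewer there is one more tool, called after "Request:" as name(argument=value, ...) on one line, values as JSON. drive_tool: Moves the arm, as the interface text tells. Its arguments: {"type":"object","properties":{"motion":{"type":"array"}},"required":["motion"]}

```bash
mkdir -p pics; python3 - <<'E'
from cell import monitor,cams
import cv2,numpy as np
a=[cams.get_image(n) for n in("scene","side")]
for n,i in zip(("scene","side"),a):
    cv2.imwrite(f"pics/{n}0.png",i["color"]); np.savez(f"{n}0.npz",**i); print(n,i["K"].round(1).tolist(),(-i["R"].T@i["t"]).round(0))
s=monitor.read_state();print({k:s[k] for k in("clock","eef_pos","tool_rot","force","width")})
E
```

```text
scene [[348.1, 0.0, 252.5], [0.0, 348.1, 191.2], [0.0, 0.0, 1.0]] [801. 365. 700.]
side [[473.5, 0.0, 250.4], [0.0, 473.5, 182.3], [0.0, 0.0, 1.0]] [262. 427. 795.]
{'clock': 0.1, 'eef_pos': array([289.31431168, 581.42486289, 230.47818835]), 'tool_rot': array([-3.13986851e+00,  6.83590250e-06,  2.67980380e+00]), 'force': array([ 0.23723405, -0.80086063,  0.18391347]), 'width': 85.42223190109478}
```

View pics/scene0.png

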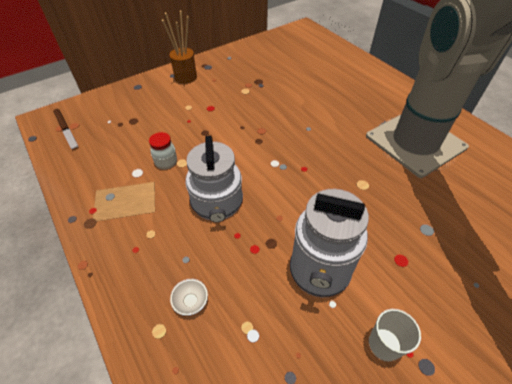

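View pics/side0.png

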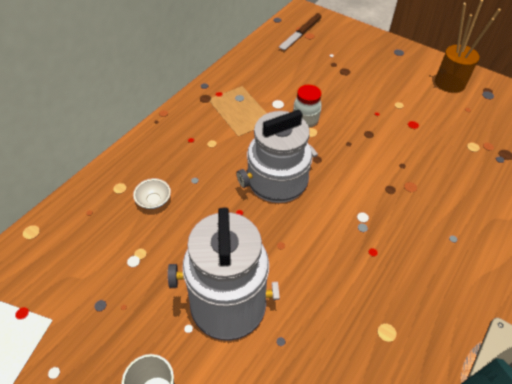

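The squat pot is at about (213,180) in scene with its bar running (208,140)-(210,165), and at (280,155) in side with its bar at (282,123). The tall pot is at (330,245) in scene and (225,270) in side. Next I'll zoom in on the squat cap.

```bash
python3 - <<'E'
import cv2,numpy as np
o=[]
for n,(x,y) in(("scene",(170,130)),("side",(235,95))):
    c=np.load(n+"0.npz")["color"][y:y+100,x:x+90]
    o.append(cv2.resize(c,None,fx=4.4,fy=4.4,interpolation=cv2.INTER_CUBIC))
cv2.imwrite("pics/z.png",np.hstack(o))
E
```

```text
(no output)
```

View pics/z.png

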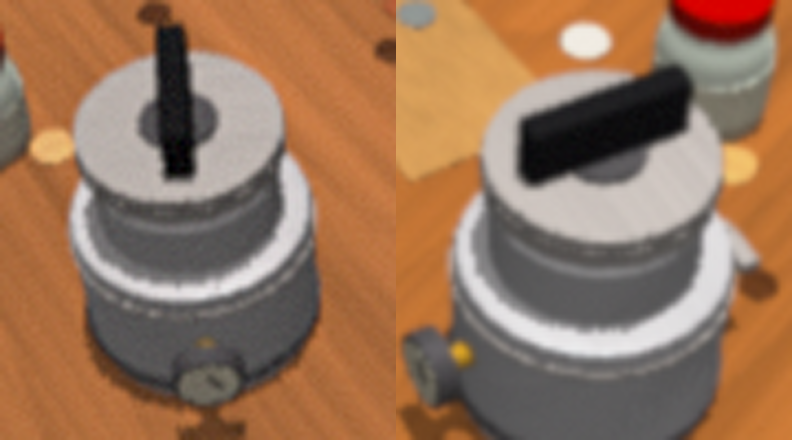

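The zoom shows the full disc rim in both views, with the bar's top edges clear. I'll cast those points onto the z=152 (disc top) and z=184 (bar top) planes.

```bash
cat >h.py <<'E'
import numpy as np
from scipy.optimize import least_squares
def cast(i,p,z):
    p=np.atleast_2d(p).astype(float); d=np.c_[p,np.ones(len(p))]@np.linalg.inv(i["K"]).T@i["R"]
    c=-i["R"].T@i["t"]; return (c+d*((z-c[2])/d[:,2])[:,None])[:,:2]
def circ(q):
    r=least_squares(lambda v:np.hypot(*(q-v[:2]).T)-v[2],[*q.mean(0),53]); return r.x.round(1),np.abs(r.fun).max().round(1)
E
python3 - <<'E'
import numpy as np,cv2
from h import *
S={"scene":((170,130),0,[(74,135),(95,90),(180,52),(255,80),(285,125),(78,155)],[(157,28),(184,27),(193,151),(163,151)]),
"side":((235,95),396,[(484,155),(510,98),(590,71),(721,150),(715,185),(490,182)],[(524,117),(672,66),(688,82),(540,127)])}
for n,((x,y),dx,rim,bar) in S.items():
    i=dict(np.load(n+"0.npz")); f=lambda p:(np.array(p,float)+.5-[dx,0])/4.4-.5+[x,y]
    # rim by image gradient: disc mask (low saturation, bright)
    print(n,"rim",*circ(cast(i,f(rim),152)))
    b=cast(i,f(bar),184); print("bar",b.round(0).tolist(),"c",b.mean(0).round(1))
    for k in range(4): e=b[(k+1)%4]-b[k]; print("  len",np.hypot(*e).round(1),"ang",np.degrees(np.arctan2(e[1],e[0])).round(1))
    P=i["K"]@np.c_[i["R"],i["t"]]
for k in(0,1):pass
E
```

```text
scene rim [ 585.1 -140.7   52. ] 2.8
bar [[573.0, -177.0], [562.0, -170.0], [600.0, -93.0], [612.0, -101.0]] c [ 586.6 -135. ]
  len 13.5 ang 148.7
  len 86.1 ang 63.4
  len 14.0 ang -34.4
  len 85.4 ang -116.9
side rim [ 584.2 -140.3   51.9] 0.4
bar [[606.0, -110.0], [573.0, -174.0], [562.0, -170.0], [597.0, -109.0]] c [ 584.5 -140.7]
  len 72.0 ang -117.6
  len 11.7 ang 157.8
  len 70.0 ang 59.6
  len 8.8 ang -6.1
```

Request:
drive_tool(motion=[{"fingers":1,"linear":[0,0,-0.035],"twist":0},{"fingers":1,"linear":[0,0,-0.035],"twist":0},{"fingers":1,"linear":[0,0,-0.03],"twist":0},{"fingers":1,"linear":[-0.015,-0.013,0],"twist":0},{"fingers":1,"linear":[-0.025,-0.022,0],"twist":0}])

```text
clock: 0.52
eef_pos: [307.6, 536.4, 332.7]
tool_rot: [3.136, -0.003, 2.686]
force: [1.0, -0.8, -0.5]
width: 85.6
gripper_force: 0.0
```

Request:
drive_tool(motion=[{"fingers":1,"linear":[-0.025,-0.022,0],"twist":0},{"fingers":1,"linear":[-0.025,-0.022,0],"twist":0},{"fingers":1,"linear":[-0.025,-0.022,0],"twist":0},{"fingers":1,"linear":[-0.025,-0.022,0],"twist":0},{"fingers":1,"linear":[-0.025,-0.022,0],"twist":0}])

```text
clock: 0.93
eef_pos: [372.9, 376.8, 331.0]
tool_rot: [-3.141, -0.0, 2.68]
force: [-0.2, -0.9, 0.3]
width: 85.3
gripper_force: 0.0
```

```bash
cat >go.py <<'E'
import numpy as np
from cell import monitor
def st(g=(584.5,-140.5),yaw=62.5):
    s=monitor.read_state(); p=s["eef_pos"]; w=s["tool_rot"][2]; d=np.array(g)-p[:2]
    X=[np.cos(w),np.sin(w)];Y=[np.sin(w),-np.cos(w)]
    print("t",round(s["clock"],2),"p",p.round(1),"rot",np.degrees(s["tool_rot"]).round(1),"q",s["qpos"].round(2),"F",s["force"].round(1),"w",round(s["width"],1),"gf",round(s["gripper_force"],1))
    print("tool dx,dy",round(d@X,1),round(d@Y,1),"twist",round(np.radians((np.degrees(w)-yaw+180)%360-180),3))
if __name__=="__main__": st()
E
python3 go.py
```

```text
t 0.93 p [372.9 376.8 331. ] rot [-180.    -0.   153.6] q [-0.9   0.35  0.08  1.71 -0.03  1.08  0.3 ] F [-0.2 -0.9  0.3] w 85.3 gf 0.0
tool dx,dy -419.9 -368.9 twist 1.589
```

Request:
drive_tool(motion=[{"fingers":1,"linear":[-0.026,-0.023,0],"twist":0},{"fingers":1,"linear":[-0.026,-0.023,0],"twist":0},{"fingers":1,"linear":[-0.026,-0.023,0],"twist":0},{"fingers":1,"linear":[-0.026,-0.023,0],"twist":0},{"fingers":1,"linear":[-0.026,-0.023,0],"twist":0}])

```text
clock: 1.35
eef_pos: [437.9, 216.0, 331.1]
tool_rot: [-3.141, -0.0, 2.68]
force: [1.3, 0.9, -0.2]
width: 85.2
gripper_force: 0.0
```

Request:
drive_tool(motion=[{"fingers":1,"linear":[-0.026,-0.023,0],"twist":0},{"fingers":1,"linear":[-0.026,-0.023,0],"twist":0},{"fingers":1,"linear":[-0.026,-0.023,0],"twist":0},{"fingers":1,"linear":[-0.026,-0.023,0],"twist":0},{"fingers":1,"linear":[-0.026,-0.023,0],"twist":0}])

```text
clock: 1.77
eef_pos: [503.0, 55.2, 331.1]
tool_rot: [-3.141, -0.0, 2.68]
force: [0.4, 1.4, 0.3]
width: 85.3
gripper_force: 0.0
```

Request:
drive_tool(motion=[{"fingers":1,"linear":[-0.026,-0.023,0],"twist":0},{"fingers":1,"linear":[-0.026,-0.023,0],"twist":0},{"fingers":1,"linear":[-0.02,-0.018,0],"twist":0},{"fingers":1,"linear":[0,0,0],"twist":0.12},{"fingers":1,"linear":[0,0,0],"twist":0.12}])

```text
clock: 2.18
eef_pos: [538.9, -35.3, 330.8]
tool_rot: [-3.14, -0.0, 2.43]
force: [-0.1, 0.5, 0.4]
width: 85.4
gripper_force: 0.0
```

Request:
drive_tool(motion=[{"fingers":1,"linear":[0,0,0],"twist":0.12},{"fingers":1,"linear":[0,0,0],"twist":0.12},{"fingers":1,"linear":[0,0,0],"twist":0.12},{"fingers":1,"linear":[0,0,0],"twist":0.12},{"fingers":1,"linear":[0,0,0],"twist":0.12}])

```text
clock: 2.6
eef_pos: [538.6, -32.5, 330.9]
tool_rot: [-3.141, -0.0, 1.834]
force: [0.7, 1.4, 0.4]
width: 85.1
gripper_force: 0.0
```

Request:
drive_tool(motion=[{"fingers":1,"linear":[0,0,0],"twist":0.12},{"fingers":1,"linear":[0,0,0],"twist":0.12},{"fingers":1,"linear":[0,0,0],"twist":0.12},{"fingers":1,"linear":[0,0,0],"twist":0.12},{"fingers":1,"linear":[0,0,0],"twist":0.12}])

```text
clock: 3.02
eef_pos: [538.6, -32.4, 330.9]
tool_rot: [-3.141, 0.0, 1.234]
force: [-0.1, 1.2, 0.2]
width: 85.2
gripper_force: 0.0
```

Request:
drive_tool(motion=[{"fingers":1,"linear":[0,0,0],"twist":0.12},{"fingers":1,"linear":[0,0,0],"twist":0}])

```text
clock: 3.18
eef_pos: [538.6, -32.4, 330.8]
tool_rot: [-3.141, 0.001, 1.117]
force: [0.4, -0.2, 0.2]
width: 85.4
gripper_force: 0.0
```

```bash
python3 go.py; python3 - <<'E'
from cell import cams
import cv2,numpy as np
i=cams.get_image("wrist"); cv2.imwrite("pics/w1.png",i["color"]); np.savez("w1.npz",**i)
E
```

```text
t 3.18 p [538.6 -32.4 330.8] rot [-180.    0.   64.] q [-0.42  0.42  0.63  1.7  -0.27  1.11 -0.16] F [ 0.4 -0.2  0.2] w 85.4 gf 0.0
tool dx,dy -77.1 88.6 twist 0.026
```

View pics/w1.png

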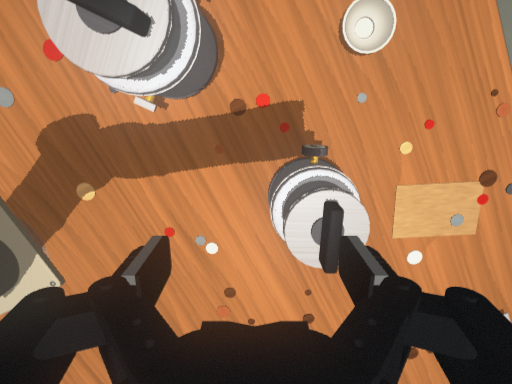

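The wrist view shows the squat cap's disc centred near (327,229), with its bar running from (332,203) to (330,270). The tall pot is at upper left, out of the way. I'll measure the cap in this view too.

```bash
python3 - <<'E'
import cv2,numpy as np
from h import *
i=dict(np.load("w1.npz"))
print("rim",*circ(cast(i,[(285,229),(369,229),(327,190),(297,201),(357,201),(298,259)],152)))
c=i["color"]; m=((c.max(2)<38)*255).astype(np.uint8)[195:280,312:346]
n,l,s,_=cv2.connectedComponentsWithStats(m); k=1+np.argmax(s[1:,4]); print(s[k])
r=cv2.minAreaRect(np.argwhere(l==k)[:,::-1].astype(np.float32)); b=cv2.boxPoints(r)+[312,195]; print(b.round(0).tolist())
q=cast(i,b,184); print(q.round(0).tolist(),q.mean(0))
for j in range(4): e=q[(j+1)%4]-q[j]; print(np.hypot(*e).round(1),np.degrees(np.arctan2(e[1],e[0])).round(1))
cv2.imwrite("pics/w1z.png",cv2.resize(c[180:285,270:385],None,fx=5,fy=5,interpolation=cv2.INTER_CUBIC))
E
```

```text
rim [ 584.8 -141.    51.6] 1.4
[30 79  2  3  3]
[[342.0, 275.0], [343.0, 274.0], [344.0, 275.0], [343.0, 276.0]]
[[579.0, -185.0], [580.0, -184.0], [581.0, -186.0], [579.0, -186.0]] [ 579.68612937 -185.15175275]
1.7 25.8
1.8 -72.0
1.7 -154.1
1.8 107.9
```

View pics/w1z.png

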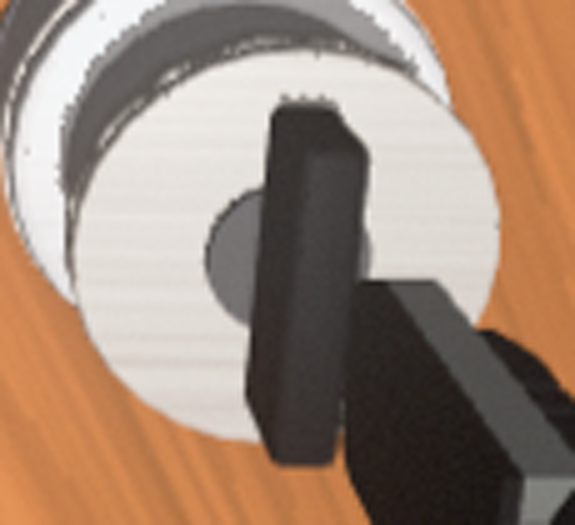

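Request:
drive_tool(motion=[{"fingers":1,"linear":[-0.025,0.029,0],"twist":0.026},{"fingers":1,"linear":[-0.025,0.029,0],"twist":0},{"fingers":1,"linear":[-0.025,0.029,0],"twist":0},{"fingers":1,"linear":[0,0,0.035],"twist":0},{"fingers":1,"linear":[0,0,0.0],"twist":0}])

```text
clock: 3.65
eef_pos: [580.1, -140.7, 291.7]
tool_rot: [-3.134, 0.003, 1.093]
force: [-0.7, 1.3, -0.8]
width: 85.4
gripper_force: 0.0
```

```bash
python3 go.py; python3 - <<'E'
from cell import cams
import cv2,numpy as np
i=cams.get_image("wrist"); cv2.imwrite("pics/w2.png",i["color"]); np.savez("w2.npz",**i)
E
```

```text
t 3.65 p [ 580.1 -140.7  291.7] rot [-179.6    0.2   62.6] q [-0.18  0.56  0.6   1.6  -0.34  1.1   0.03] F [-0.7  1.3 -0.8] w 85.4 gf 0.0
tool dx,dy 2.2 3.9 twist 0.002
```

View pics/w2.png

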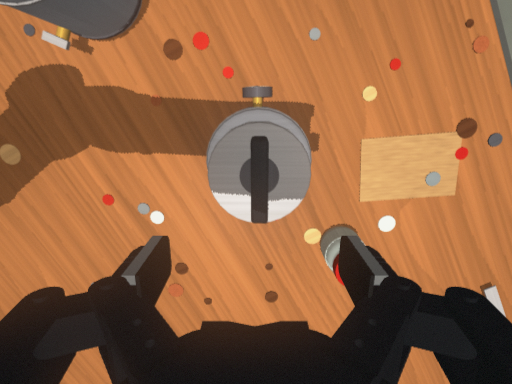

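The bar now lies vertical in the image at x≈260, aligned with the tool. The finger midpoint is at x≈256, so I need about 4 mm along +y. Correcting and descending.

Request:
drive_tool(motion=[{"fingers":1,"linear":[0.002,0.004,0.02],"twist":0},{"fingers":1,"linear":[0,0,0.025],"twist":0},{"fingers":1,"linear":[0,0,0.025],"twist":0},{"fingers":1,"linear":[0,0,0.015],"twist":0},{"fingers":1,"linear":[0,0,0],"twist":0}])

```text
clock: 4.12
eef_pos: [585.8, -136.3, 209.2]
tool_rot: [-3.136, -0.0, 1.098]
force: [0.2, 0.6, -0.3]
width: 85.7
gripper_force: 0.0
```

```bash
python3 go.py
```

```text
t 4.12 p [ 585.8 -136.3  209.2] rot [-179.7   -0.    62.9] q [-0.15  0.64  0.55  1.69 -0.4   0.93  0.08] F [ 0.2  0.6 -0.3] w 85.7 gf 0.0
tool dx,dy -4.4 0.8 twist 0.007
```

Request:
drive_tool(motion=[{"fingers":1,"linear":[-0.004,0,0.015],"twist":0},{"fingers":1,"linear":[0,0,0.015],"twist":0},{"fingers":1,"linear":[0,0,0.015],"twist":0},{"fingers":1,"linear":[0,0,0.005],"twist":0},{"fingers":1,"linear":[0,0,0],"twist":0}])

```text
clock: 4.53
eef_pos: [585.6, -141.4, 161.7]
tool_rot: [-3.141, -0.001, 1.096]
force: [-0.5, 0.1, 0.7]
width: 85.7
gripper_force: 0.0
```

Request:
drive_tool(motion=[{"fingers":1,"linear":[0,0,0],"twist":0},{"fingers":1,"linear":[0,0,0],"twist":0}])

```text
clock: 4.7
eef_pos: [586.4, -142.4, 162.9]
tool_rot: [3.139, -0.001, 1.095]
force: [0.0, 0.4, 0.5]
width: 85.4
gripper_force: 0.0
```

```bash
python3 go.py
```

```text
t 4.7 p [ 586.4 -142.4  162.9] rot [179.9  -0.   62.7] q [-0.12  0.7   0.52  1.73 -0.45  0.83  0.13] F [0.  0.4 0.5] w 85.4 gf 0.0
tool dx,dy 0.8 -2.6 twist 0.004
```

Request:
drive_tool(motion=[{"fingers":1,"linear":[0.001,-0.0025,0.003],"twist":0.004},{"fingers":1,"linear":[0,0,0],"twist":0},{"fingers":0,"linear":[0,0,0],"twist":0},{"fingers":0,"linear":[0,0,0],"twist":0},{"fingers":0,"linear":[0,0,0],"twist":0}])

```text
clock: 5.12
eef_pos: [583.7, -140.3, 158.4]
tool_rot: [3.141, -0.0, 1.09]
force: [0.8, 0.3, 0.1]
width: 51.8
gripper_force: 0.0
```

Request:
drive_tool(motion=[{"fingers":0,"linear":[0,0,0],"twist":0},{"fingers":0,"linear":[0,0,0],"twist":0},{"fingers":0,"linear":[0,0,0],"twist":0},{"fingers":0,"linear":[0,0,0],"twist":0},{"fingers":0,"linear":[0,0,0],"twist":0}])

```text
clock: 5.53
eef_pos: [583.7, -140.4, 158.4]
tool_rot: [3.141, -0.0, 1.09]
force: [0.1, -0.3, 0.6]
width: 14.9
gripper_force: 62.1
```

```bash
python3 go.py
```

```text
t 5.53 p [ 583.7 -140.4  158.4] rot [180.   -0.   62.4] q [-0.12  0.7   0.52  1.74 -0.45  0.82  0.12] F [ 0.1 -0.3  0.6] w 14.9 gf 62.1
tool dx,dy 0.3 0.8 twist -0.001
```

Gripped on the bar (width 14.9, 62 N) with little side force. Pushing down 16 mm.

Request:
drive_tool(motion=[{"fingers":0,"linear":[0,0,0.004],"twist":0},{"fingers":0,"linear":[0,0,0.004],"twist":0},{"fingers":0,"linear":[0,0,0.004],"twist":0},{"fingers":0,"linear":[0,0,0.004],"twist":0},{"fingers":0,"linear":[0,0,0],"twist":0}])

```text
clock: 5.95
eef_pos: [583.8, -140.4, 142.2]
tool_rot: [3.141, -0.0, 1.09]
force: [-1.4, 0.7, 9.3]
width: 15.0
gripper_force: 63.3
```

Request:
drive_tool(motion=[{"fingers":0,"linear":[0,0,0],"twist":0},{"fingers":0,"linear":[0,0,0],"twist":0}])

```text
clock: 6.12
eef_pos: [583.8, -140.5, 142.8]
tool_rot: [3.141, -0.0, 1.09]
force: [-1.8, 0.0, 9.2]
width: 14.8
gripper_force: 63.2
```

```bash
python3 go.py
```

```text
t 6.12 p [ 583.8 -140.5  142.8] rot [180.   -0.   62.4] q [-0.12  0.72  0.5   1.76 -0.46  0.79  0.14] F [-1.8  0.   9.2] w 14.8 gf 63.2
tool dx,dy 0.3 0.7 twist -0.001
```

Request:
drive_tool(motion=[{"fingers":0,"linear":[0,0,0.001],"twist":0},{"fingers":0,"linear":[0,0,0],"twist":0},{"fingers":0,"linear":[0,0,0],"twist":0.06},{"fingers":0,"linear":[0,0,0],"twist":0.06},{"fingers":0,"linear":[0,0,0],"twist":0.06}])

```text
clock: 6.53
eef_pos: [584.2, -140.8, 142.2]
tool_rot: [3.14, -0.001, 0.907]
force: [-1.6, -0.5, 10.2]
width: 14.7
gripper_force: 63.3
```

```bash
python3 go.py; python3 -c "
from cell import monitor,cams
import cv2,numpy as np
print(monitor.read_state()['torque'].round(2))
o=[cv2.resize(cams.get_image(n)['color'][y:y+110,x:x+98],None,fx=4,fy=4,interpolation=cv2.INTER_CUBIC) for n,x,y in(('scene',165,110),('side',230,85))]
cv2.imwrite('pics/t.png',np.hstack(o))"
```

```text
t 6.53 p [ 584.2 -140.8  142.2] rot [179.9  -0.   52. ] q [-0.14  0.73  0.55  1.76 -0.51  0.8  -0.  ] F [-1.6 -0.5 10.2] w 14.7 gf 63.3
tool dx,dy 0.5 0.1 twist -0.184
[0.09 0.39 0.07]
```

View pics/t.png

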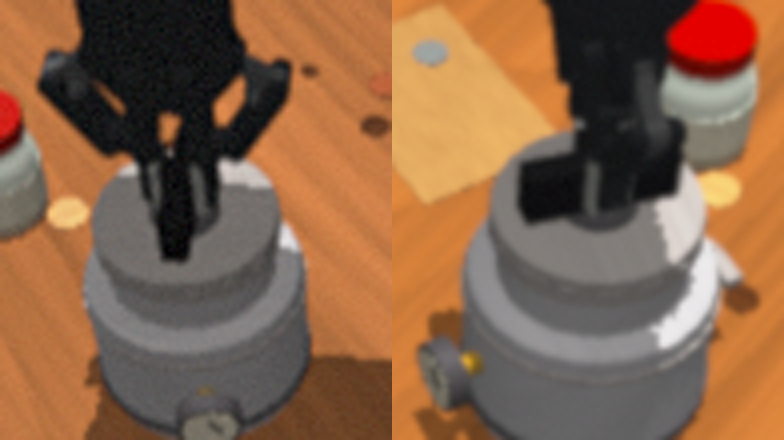

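The cap is down and turning with the fingers at almost no torque, so I'll continue the turn.

Request:
drive_tool(motion=[{"fingers":0,"linear":[0,0,0],"twist":0.1},{"fingers":0,"linear":[0,0,0],"twist":0.1},{"fingers":0,"linear":[0,0,0],"twist":0.1},{"fingers":0,"linear":[0,0,0],"twist":0.1},{"fingers":0,"linear":[0,0,0],"twist":0.1}])

```text
clock: 7.05
eef_pos: [584.2, -141.1, 142.2]
tool_rot: [3.14, -0.001, 0.405]
force: [-0.8, 0.1, 8.8]
width: 15.1
gripper_force: 63.3
```

Request:
drive_tool(motion=[{"fingers":0,"linear":[0,0,0],"twist":0.1},{"fingers":0,"linear":[0,0,0],"twist":0.1},{"fingers":0,"linear":[0,0,0],"twist":0.1},{"fingers":0,"linear":[0,0,0],"twist":0.1},{"fingers":0,"linear":[0,0,0],"twist":0}])

```text
clock: 7.47
eef_pos: [584.3, -141.0, 142.0]
tool_rot: [3.14, -0.002, 0.005]
force: [-0.4, -0.1, 9.5]
width: 14.8
gripper_force: 63.3
```

```bash
python3 go.py; python3 -c "
from cell import monitor
print(monitor.read_state()['torque'].round(2))"
```

```text
t 7.47 p [ 584.3 -141.   142. ] rot [ 1.799e+02 -1.000e-01  3.000e-01] q [-0.27  0.81  0.8   1.76 -0.73  0.89 -0.71] F [-0.4 -0.1  9.5] w 14.8 gf 63.3
tool dx,dy 0.2 -0.5 twist -1.085
[ 0.15  0.16 -0.07]
```

Request:
drive_tool(motion=[{"fingers":0,"linear":[0,0,0],"twist":0.1},{"fingers":0,"linear":[0,0,0],"twist":0.1},{"fingers":0,"linear":[0,0,0],"twist":0.1},{"fingers":0,"linear":[0,0,0],"twist":0.1},{"fingers":0,"linear":[0,0,0],"twist":0}])

```text
clock: 7.88
eef_pos: [584.4, -140.9, 142.0]
tool_rot: [3.141, -0.002, -0.394]
force: [-0.7, 1.2, 8.4]
width: 14.6
gripper_force: 63.3
```

Request:
drive_tool(motion=[{"fingers":0,"linear":[0,0,-0.002],"twist":0},{"fingers":0,"linear":[0,0,-0.002],"twist":0},{"fingers":0,"linear":[0,0,-0.002],"twist":0},{"fingers":0,"linear":[0,0,-0.001],"twist":0},{"fingers":0,"linear":[0,0,0],"twist":0}])

```text
clock: 8.3
eef_pos: [584.4, -141.0, 149.0]
tool_rot: [3.141, -0.002, -0.391]
force: [-0.6, 1.1, 5.9]
width: 14.8
gripper_force: 62.8
```

```bash
python3 go.py; python3 -c "
from cell import monitor
print(monitor.read_state()['torque'].round(2))"
```

```text
t 8.3 p [ 584.4 -141.   149. ] rot [ 1.80e+02 -1.00e-01 -2.24e+01] q [-0.32  0.84  0.91  1.76 -0.8   0.96 -1.04] F [-0.6  1.1  5.9] w 14.8 gf 62.8
tool dx,dy -0.1 -0.5 twist -1.481
[ 0.09 -0.01 -0.03]
```

Request:
drive_tool(motion=[{"fingers":0,"linear":[0,0,-0.001],"twist":0},{"fingers":0,"linear":[0,0,0],"twist":0},{"fingers":0.4,"linear":[0,0,0],"twist":0},{"fingers":0.6,"linear":[0,0,0],"twist":0},{"fingers":0.6,"linear":[0,0,0],"twist":0}])

```text
clock: 8.72
eef_pos: [583.2, -140.0, 148.6]
tool_rot: [3.141, 0.001, -0.39]
force: [-1.1, -0.1, 0.6]
width: 49.7
gripper_force: 0.0
```

Request:
drive_tool(motion=[{"fingers":0.6,"linear":[0,0,0],"twist":0},{"fingers":0.6,"linear":[0,0,0],"twist":0},{"fingers":0.6,"linear":[0,0,0],"twist":0}])

```text
clock: 8.97
eef_pos: [583.5, -140.2, 149.0]
tool_rot: [3.141, 0.0, -0.39]
force: [-1.7, 0.1, -0.0]
width: 50.9
gripper_force: 0.0
```

Request:
drive_tool(motion=[{"fingers":0.6,"linear":[0,0,-0.02],"twist":0},{"fingers":0.6,"linear":[0,0,-0.035],"twist":0},{"fingers":0.6,"linear":[0,0,-0.035],"twist":0},{"fingers":0.6,"linear":[0,0,-0.035],"twist":0},{"fingers":0.6,"linear":[0,0,-0.02],"twist":0}])

```text
clock: 9.38
eef_pos: [584.4, -141.5, 298.1]
tool_rot: [3.141, -0.004, -0.391]
force: [0.7, -0.6, 1.0]
width: 51.4
gripper_force: 0.0
```

Request:
drive_tool(motion=[{"fingers":0.6,"linear":[-0.03,0,-0.02],"twist":0},{"fingers":0.6,"linear":[-0.03,0,0],"twist":0},{"fingers":0.6,"linear":[-0.03,0,0],"twist":0},{"fingers":0.6,"linear":[0,0,0],"twist":0},{"fingers":0.6,"linear":[0,0,0],"twist":0}])

```text
clock: 9.8
eef_pos: [499.5, -105.1, 314.5]
tool_rot: [-3.14, 0.0, -0.39]
force: [1.2, 0.1, 0.2]
width: 51.6
gripper_force: 0.0
```

```bash
python3 go.py; python3 -c "
from cell import cams
import cv2,numpy as np
I={n:cams.get_image(n) for n in('scene','side')}
for n in I: np.savez(n+'1.npz',**I[n])
o=[cv2.resize(I[n]['color'][y:y+100,x:x+90],None,fx=4.4,fy=4.4,interpolation=cv2.INTER_CUBIC) for n,x,y in(('scene',170,130),('side',235,95))]
cv2.imwrite('pics/e.png',np.hstack(o))"
```

```text
t 9.8 p [ 499.5 -105.1  314.5] rot [-179.9    0.   -22.3] q [-0.56  0.55  1.14  1.8  -0.55  1.15 -1.2 ] F [1.2 0.1 0.2] w 51.6 gf 0.0
tool dx,dy 92.0 0.5 twist -1.481
```

View pics/e.png

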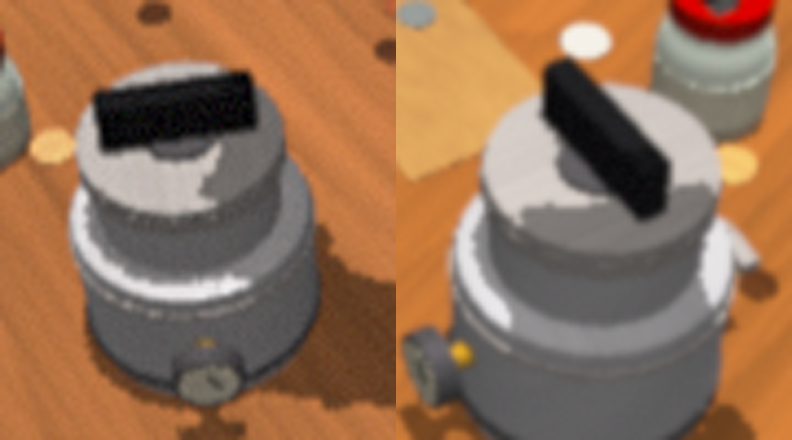

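The bar is now crosswise to the gauge axis. The disc rim has dropped about 3 px in the side view (71→84 in the crop), which works out to about 8 mm lower, matching the locked height. The gripper is clear of everything.

```bash
python3 -c "
from cell import ctrl
print(ctrl.finish_job())"
```

```text
the job is handed in; nothing more can be done
None
```

The squat pot's cap was pushed down about 16 mm, turned about 85° clockwise and let up; in the images it sits about 8 mm below its start, as it should when locked. The gripper is clear, the tall pot's cap was never approached, and I handed the job in at 9.8 s; no verdict was returned.

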